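# Put the washed spice mill back together

### The job

Put the washed spice mill back together: slide its red latch fully open, thread whichever collars are lying there down the stepped spindle, widest bore first, each fully home and flat on its own step, and drop the drive key through the hub, turned to match the hole, until its collar sits flush on the hub. Then slide the latch fully closed over the seated key, and leave the cruet, plate and tongs alone.

Things in the scene. Friction and masses are not known exactly. Their poses are not given: they have to be found in the camera images.
- collar1_mid (a point): Collar 1: a loose flat ring of brass-yellow, 66 mm outside, bore 51 mm, 10 mm thick, at first flat on the marble; may be absent. Point: its centre, half-way up; z along its bore; either face may be up. It belongs on the lowest (first) step; home, this point is 5 mm above spindle_seat.
- collar2_mid (a point): Collar 2: a loose flat ring of aluminium, 62 mm outside, bore 40.4 mm, 10 mm thick, at first flat on the marble; may be absent. Point: its centre, half-way up; z along its bore; either face may be up. It belongs on the second step; home, this point is 17 mm above spindle_seat.
- collar3_mid (a point): Collar 3: a loose flat ring of copper, 58 mm outside, bore 30.4 mm, 10 mm thick, at first flat on the marble; may be absent. Point: its centre, half-way up; z along its bore; either face may be up. It belongs on the third step; home, this point is 29 mm above spindle_seat.
- collar4_mid (a point): Collar 4: a loose flat ring of black plastic, 54 mm outside, bore 20.4 mm, 10 mm thick, at first flat on the marble; may be absent. Point: its centre, half-way up; z along its bore; either face may be up. It belongs on the top (fourth) step; home, this point is 41 mm above spindle_seat.
- mill: Green spice mill, fixed to the slab; base 320 mm (y) x 120 mm (x) x 20 mm. Origin: middle of its underside; z up, y along it from latch to spindle. The hub is at its middle, the spindle 105 mm to +y, the latch on a 68 mm high block (60 mm wide) at -y.
- spindle_seat (a point): The mill's aluminium spindle; point on its axis at the 56 mm wide shoulder where collar 1 rests, 28 mm above the marble; axes as the mill's. Four steps each 12 mm tall, 46, 36, 26, 16 mm in diameter from below, then a 4 mm taper (52 mm in all). Collars 2, 3, 4 rest on top of the 46, 36, 26 mm steps. A collar cannot pass one of narrower bore already on the spindle.
- hub_mouth (a point): Brass drive hub, 50 x 50 mm, 40 mm tall; turns stiffly (0.25 N m) about the vertical and keeps its angle. Point: centre of the mouth of its rectangular hole in its top face, 60 mm above the marble; z up, x along the hole's long side. Hole 23 mm (x) by 15 mm (y), straight down through all 40 mm, 1.5 mm chamfer.
- key_head (a point): Centre of the red bar head of the loose drive key, 0.2 kg, 100 mm tall, upright in its stand at first. Head 50 mm (x) by 14 mm (y) by 30 mm tall, on a 14 mm neck. Point: 85 mm above the shank's tip, 49 mm above its collar's underside; x along the bar and the shank's wide side, z up. Fits the hub either way round (half turn); home, this point is 49 mm above hub_mouth.
- key_collar (a point): Centre of the underside of the key's round collar (38 mm across, 6 mm thick), same axes as key_head. Below it the double-flatted steel shank, 20 mm (x) by 12 mm (y), 36 mm long, its lowest 6 mm reduced to 16 x 8. The collar rests on the stand's top at first, on the hub's top face (at hub_mouth) when home.
- stand_mouth (a point): The key's fixed wooden stand, 70 x 70 x 45 mm. Point: centre of its 26 mm round hole at the top face, 45 mm above the marble.
- latch_grip (a point): Red upright grip of the mill's sliding steel fork latch, 24 mm (x) by 16 mm (y) by 30 mm tall; point: its centre, 92 mm above the marble; axes as the mill's. Its foot is on the fork plate (71 to 77 mm above the marble). Closed, the grip is 64 mm from the hub axis to -y and the prongs (22 mm apart) lie over the hub, above the key's collar, either side of its neck.
- latch (a joint): Slide of the latch, m: 0 = closed (end stop, fork over the hub), 0.060 = fully open (end stop, fork clear of the hub). Opening moves the grip to -y of the mill, away from the spindle. About 1.5 N of friction; stays where it is left; starts closed or nearly so (0 to 0.012).
- cruet: Bystander: a small amber glass cruet, 52 mm across, 130 mm tall; origin: centre of its underside, z up.
- plate: Bystander: a white enamel plate, 190 mm across, 18 mm high; origin: centre of its underside.
- tongs: Bystander: steel tongs lying flat, 250 mm long, 10 mm thick; origin: underside of their hinge end, x along them.
Mind the look-alikes: they are no part of the job. What is shaped like the part that bears key_head but blue or green is not meant.

How it is judged:
On the way, in this order (a step that is already met when the one before it is completed fails the run):
1. the latch is slid fully open (value of joint latch above 0.056 m), for 0.1 s.
2. the drive key is turned to match and sits fully home in the hub (z of key_collar in the frame of hub_mouth below 0.0025 m and horizontal distance between key_collar and hub_mouth below 0.004 m and angle between the x axis of key_head and the x axis of hub_mouth, either way round below 0.2 rad and angle between key_head's own z axis and vertical below 0.08 rad), for 0.2 s.
3. the latch is slid fully closed over the seated key (all of step 2 and value of joint latch below 0.004 m), for 0.2 s.
At the end, for the whole second after the job is handed in: Each collar present is on its own step: flat to 0.06 rad, within 5 mm of the axis, under 2.5 mm off its seat. The key is upright in the hub, flats matching, its collar within 2.5 mm of the hub's top and 4 mm of its centre. The latch is within 4 mm of closed. All at rest (all of step 3 and z of collar1_mid in the frame of spindle_seat between 0.002 and 0.0075 m and horizontal distance between each of collar1_mid, collar2_mid, collar3_mid, collar4_mid and spindle_seat below 0.005 m and angle between the z axis of each of collar1_mid, collar2_mid, collar3_mid, collar4_mid and the z axis of spindle_seat, either way round below 0.06 rad and z of collar2_mid in the frame of spindle_seat between 0.014 and 0.0195 m and z of collar3_mid in the frame of spindle_seat between 0.026 and 0.0315 m and z of collar4_mid in the frame of spindle_seat between 0.038 and 0.0435 m and linear speed of each of collar1, collar2, collar3, collar4, key below 0.02 m/s); the robot touches nothing.
It fails at once if the cruet is tipped or shifted by more than 3 cm (angle between cruet's own z axis and vertical above 0.5 rad or distance of cruet from where it was at the start of the episode above 0.03 m).
It fails at once if the enamel plate is shifted by more than 3 cm (distance of plate from where it was at the start of the episode above 0.03 m).
It fails at once if the tongs is shifted by more than 3 cm (distance of tongs from where it was at the start of the episode above 0.03 m).
Of collar1, collar2, collar3, collar4 only 3 to 4 are there at a start; the rules pass over those that are not, and their reading is None.
At some moment in a run one of collar1, collar2, collar3, collar4 may be knocked a few centimetres aside while the robot is not near it.
It also fails if it takes over 210 s, if anything falls off the work surface, if the arm or the gripper's body presses on something with over 40 N, if the wrist force passes 120 N, or if a joint passes its speed limit or range.

### The arm

A 6-joint arm with a two-finger parallel gripper is mounted at the origin on the work surface. World frame = base frame: x ahead of the robot, y to its left, z up, the work surface at z = 0. Lengths are in m, angles in rad, forces in N, time in s.
With the tool pointing down it reaches from about 0.3 to 0.875 m from the base axis. Payload 6.4 kg.
Tool frame: the origin (TCP) lies at the very end of the fingers, on their centre line; the grasp point (between the pads) lies 19 mm behind it; z points along the fingers, y is the line along which they close (so a half turn about z gives the same grasp; the last joint's range is limited). The gripper opens to 88 mm and grips with 3 to 60 N. Pads are 18 mm wide; open, the fingers measure 123 mm over their backs; the gripper's body (75 mm by 187 mm) begins 45 mm behind the grasp point.
Start: joints at [1.054, 0.181, 1.607, -0, 1.354, -0.206], TCP at [0.176, 0.547, 0.239] pointing down, gripper open.
Joint ranges: [-2.99, 2.99], [-0.89, 2.07], [0.3, 2.58], [-1.14, 4.28], [0, 2.63], [-3.12, 3.12]. Speed limits (rad/s): [2.57, 2.57, 3.01, 3.14, 3.14, 3.14].

### API

Orientations are given as a rotation vector (axis times angle).
In Python, from workcell import env, imaging, order, spot_in, masks_of gives the robot as it stands.
- The arm moves only by the tool carry_out, never from a script. Its argument "deltas" is a list of rows, each a list of 6 numbers: the shift along the tool's x, y, z in m, then the turn, a rotation vector about the tool's x, y, z in rad. A call has 1 to 8 rows; each row shifts and turns the commanded pose from where the row before left it, along the tool's axes as they then stand; what a row does not reach is not made up. A row lasts 1/8 s, in which the tool goes at most 62.5 mm and 10.7 degrees, less where a joint would pass 70% of its speed; a pose out of reach is approached as far as the arm can. A call with a gripper value outside its range is refused whole. "hand" is the gripper's target within -1 to 1 (fully open at 1, half-way at 0, shut at -1), set as the call begins (left out, the last holds). The fingers move at their own pace and stop on an object; "newtons" is the grip in N (left out, the last holds). Time passes only in rows, so rows that do not move let the fingers close. It gives the time, the measured TCP pose, the force, the opening and the grip force at its end, in the units of the state.
- env.sense(): the state, without advancing time (a new reading comes with each control period).
- imaging.read_camera(name): name is "scene" or "top" or "wrist"; returns a dict with "color" (400x640x3 uint8, red, green, blue), "mtx" (3x3 intrinsics, pixels), "world_from_camera" (4x4, takes a point from camera to world coordinates); the wrist camera has in their place "hand_eye" (4x4, takes a point from camera to tool coordinates, whose origin is the TCP and whose axes are the flange's). Camera axes: x right, y down, z forward; pixel columns grow to the right and rows downward; lengths in m; the calibration is good to about 2 mm. A picture is of the moment at which its call begins: read the wrist's pose just before it. There is no depth.
- order.job_done(): hands the job in; it is judged then, once.
Trained networks look in the newest picture that a camera, given by its name, has taken for a name from the list of things; names that differ only in an ending like _2 or _b are one class to them, and where a whole thing is asked for, a point or a joint stands for the part that bears it (a point fixed in the world has none). Each returns a list of dicts, best first, with "p" (0 to 1); they miss things now and then, are a little off and sometimes report something else, mostly with a low value. They report only what shows in the picture. A call takes as long as a camera call. They do not tell look-alikes from the thing itself.
- spot_in(camera, target): "extent" ([left, top, right, bottom] in pixels, round what is visible of it).
- masks_of(camera, target): "pixels" (400x640 bool, what is visible of it) and "extent" ([left, top, right, bottom] in pixels, round what is visible of it).
The state is a dict: "t": time; "qpos": joint angles; "dq": joint speeds; "tau": joint torques, N m; "tcp_pos": TCP position; "tool_rot": TCP orientation; "ft_force": force on the tool from outside, world axes, zero at the start; "wrist_torque": the same for the moment, N m; "finger_gap": finger opening in m; "gripper_force": force on a finger pad.
Only numpy, scipy, OpenCV 4.12 (cv2) and the standard library are available. Lean on these libraries where they do the work, as an engineer would, in place of code of your own. Each camera call takes 0.05 s, during which the arm holds its last target. There are 200 camera calls.

## Working session

There is one attempt and no reset: what is moved stays moved. The work goes in short steps, Python scripts to look and compute and a tool call to move; the robot and the scene stay as the last step left them, time stands still between calls to the robot, and variables do not carry over. Pictures are saved under pics/ and viewed, at most 14 in all, crops included, and the job is handed in when it is done.

Besides the shell and the picture viewer there is one more tool, called after "Emit:" as name(argument=value, ...) on one line, values as JSON. carry_out: Moves the arm, as the interface text tells. Its arguments: {"type":"object","properties":{"deltas":{"type":"array","items":{"type":"array","items":{"type":"number"}}},"hand":{"type":"number"},"newtons":{"type":"number"}},"required":["deltas"]}

```bash
mkdir -p pics; ls
cat > h.py <<'E'
import numpy as np, cv2
from scipy.spatial.transform import Rotation as R
from workcell import env, imaging, order, spot_in, masks_of
def cam(n):
    s=env.sense(); d=imaging.read_camera(n)
    if n=="wrist":
        T=np.eye(4);T[:3,:3]=R.from_rotvec(s["tool_rot"]).as_matrix();T[:3,3]=s["tcp_pos"]
        d["world_from_camera"]=T@d["hand_eye"]
    return d
def px2w(d,u,v,z):
    T=d["world_from_camera"];r=T[:3,:3]@np.linalg.solve(d["mtx"],[u,v,1.]);o=T[:3,3]
    return o+r*(z-o[2])/r[2]
def w2px(d,p):
    T=np.linalg.inv(d["world_from_camera"]);q=d["mtx"]@(T[:3,:3]@np.asarray(p)+T[:3,3]);return q[:2]/q[2]
def save(n,im): cv2.imwrite("pics/"+n+".png",cv2.cvtColor(im,cv2.COLOR_RGB2BGR))
E
python3 - <<'E'
from h import *
np.set_printoptions(precision=3,suppress=True)
s=env.sense();print(s["t"],s["tcp_pos"],s["tool_rot"],R.from_rotvec(s["tool_rot"]).as_matrix())
for c in ["top","scene"]:
    d=cam(c);save(c+"0",d["color"]);print(c,d["mtx"],d["world_from_camera"])
    for t in ["collar1_mid","collar2_mid","collar3_mid","collar4_mid","key_head","latch_grip","hub_mouth","stand_mouth","mill","cruet","plate","tongs"]:
        try: print(t,[(round(x["p"],2),np.round(x["extent"]).tolist()) for x in spot_in(c,t)[:4]])
        except Exception as e: print(t,e)
E
```

```text
pics
0.0 [0.176 0.547 0.238] [-0.486 -3.103  0.002] [[-0.952  0.306 -0.001]
 [ 0.306  0.952 -0.001]
 [ 0.    -0.002 -1.   ]]
top [[408.636   0.    316.457]
 [  0.    408.636 200.067]
 [  0.      0.      1.   ]] [[-0.019 -0.974  0.227  0.271]
 [-1.     0.02  -0.001 -0.071]
 [-0.003 -0.227 -0.974  1.149]
 [ 0.     0.     0.     1.   ]]
collar1_mid [(0.73, [236.0, 222.0, 260.0, 243.0]), (0.18, [273.0, 149.0, 311.0, 164.0])]
collar2_mid [(0.82, [190.0, 232.0, 212.0, 254.0])]
collar3_mid [(0.52, [285.0, 224.0, 305.0, 241.0]), (0.28, [376.0, 188.0, 405.0, 217.0])]
collar4_mid [(0.28, [234.0, 219.0, 260.0, 242.0]), (0.21, [221.0, 144.0, 337.0, 191.0])]
key_head [(0.68, [388.0, 186.0, 401.0, 209.0]), (0.55, [371.0, 227.0, 391.0, 244.0]), (0.53, [346.0, 205.0, 363.0, 224.0]), (0.5, [407.0, 226.0, 429.0, 244.0])]
latch_grip [(0.95, [273.0, 152.0, 308.0, 164.0])]
hub_mouth [(0.73, [189.0, 229.0, 210.0, 254.0]), (0.69, [267.0, 156.0, 287.0, 178.0])]
stand_mouth [(0.65, [377.0, 189.0, 402.0, 216.0])]
mill [(0.62, [218.0, 144.0, 336.0, 188.0])]
cruet [(0.6, [190.0, 233.0, 207.0, 255.0])]
plate [(0
[... 253 characters left out ...]
  0.743]
 [ 0.     0.     0.     1.   ]]
collar1_mid [(0.66, [360.0, 206.0, 366.0, 215.0]), (0.48, [315.0, 214.0, 422.0, 270.0])]
collar2_mid [(0.62, [377.0, 191.0, 393.0, 202.0])]
collar3_mid []
collar4_mid []
key_head [(0.79, [253.0, 222.0, 265.0, 249.0]), (0.71, [222.0, 217.0, 238.0, 246.0]), (0.62, [278.0, 213.0, 294.0, 242.0]), (0.59, [251.0, 206.0, 266.0, 230.0])]
latch_grip [(0.6, [344.0, 218.0, 375.0, 237.0])]
hub_mouth [(0.69, [360.0, 226.0, 380.0, 243.0])]
stand_mouth [(0.79, [245.0, 238.0, 278.0, 266.0])]
mill [(0.62, [316.0, 216.0, 424.0, 269.0])]
cruet [(0.66, [439.0, 179.0, 456.0, 214.0])]
plate [(0.81, [143.0, 267.0, 219.0, 321.0])]
tongs [(0.67, [107.0, 251.0, 171.0, 321.0])]
```

Run:
```python
import cv2
a=cv2.imread("pics/top0.png")[120:290,130:560];cv2.imwrite("pics/top0c.png",cv2.resize(a,None,fx=1.86,fy=1.86,interpolation=cv2.INTER_CUBIC))
a=cv2.imread("pics/scene0.png")[150:330,100:480];cv2.imwrite("pics/scene0c.png",cv2.resize(a,None,fx=2.1,fy=2.1,interpolation=cv2.INTER_CUBIC))
```

```text
(no output)
```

View pics/top0c.png

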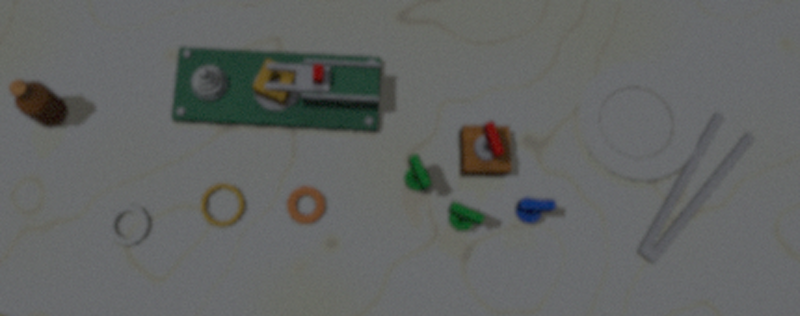

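View pics/scene0c.png

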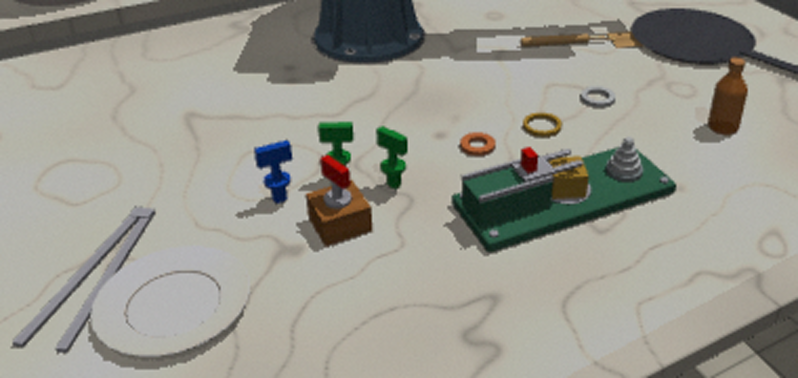

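Top view (full-frame pixels): the red key is in its stand at about (395,195). Look-alikes are green at (354,214) and (381,236), and blue at (418,233). The collars are aluminium (201,241), brass (250,230) and copper (295,230), with no black one visible. I pick the red one in the stand and will check it close up.

```bash
cat >> h.py <<'E'
np.set_printoptions(precision=4,suppress=True)
def plan(x,y,z,yaw=None):
    """turn (about tool z, rad) first, then translation in tool axes of the turned tool, pointing straight down"""
    s=env.sense();M=R.from_rotvec(s["tool_rot"]).as_matrix();p=np.array(s["tcp_pos"])
    y0=np.arctan2(M[1,0],M[0,0])
    y1=y0 if yaw is None else yaw
    dy=(y1-y0+np.pi/2)%np.pi-np.pi/2 if yaw is not None else 0
    y1=y0+dy
    M1=np.array([[np.cos(y1),np.sin(y1),0],[np.sin(y1),-np.cos(y1),0],[0,0,-1]]).T
    M1=np.column_stack([[np.cos(y1),np.sin(y1),0],[np.sin(y1),-np.cos(y1),0],[0,0,-1]])
    d=M1.T@(np.array([x,y,z])-p)
    tilt=M.T@np.cross(M[:,2],[0,0,-1])
    print("turn z %.3f (q6 now %.2f) tilt fix %s | shift %s | at %s yaw %.3f->%.3f"%(-dy,s["qpos"][5],np.round(tilt[:2],4),np.round(d,4),np.round(p,4),y0,y1))
E
python3 - <<'E'
from h import *
d=cam("top")
f=lambda x,y:(130+x/1.86,120+y/1.86)
for n,x,y,z in [("spindle",208,78,.06),("screwTL",186,53,.02),("screwBL",180,111,.02),("screwBR",368,120,.02),("grip",319,73,.107),("hub",275,77,.06),("keyhead",494,140,.122),("alu",132,224,.01),("brass",223,205,.01),("copper",307,205,.01),("green1",417,170,.06),("green2",462,213,.06)]:
    print(n,px2w(d,*f(x,y),z))
plan(.55,-.05,.3,np.pi)
E
```

```text
spindle [0.6385 0.1339 0.06  ]
screwTL [0.694 0.177 0.02 ]
screwBL [0.5993 0.1835 0.02  ]
screwBR [ 0.5791 -0.1064  0.02  ]
grip [ 0.6269 -0.0349  0.107 ]
hub [0.638  0.0331 0.06  ]
keyhead [ 0.5189 -0.2776  0.122 ]
alu [0.4268 0.2527 0.01  ]
brass [0.453  0.1162 0.01  ]
copper [ 0.4505 -0.011   0.01  ]
green1 [ 0.491  -0.1748  0.06  ]
green2 [ 0.4265 -0.2371  0.06  ]
turn z -0.311 (q6 now -0.21) tilt fix [-0.0001  0.    ] | shift [-0.3742 -0.5974 -0.0613] | at [0.1758 0.5474 0.2387] yaw 2.831->3.142
```

Emit:
carry_out(deltas=[[0,0,-0.045,0,0,-0.155],[0,0,-0.045,0,0,-0.156],[-0.035,-0.041,0,0,0,0],[-0.035,-0.041,0,0,0,0],[-0.035,-0.041,0,0,0,0],[-0.035,-0.041,0,0,0,0],[-0.035,-0.041,0,0,0,0],[-0.035,-0.041,0,0,0,0]], hand=1)

```text
t: 2.35
tcp_pos: [0.3868, 0.3001, 0.329]
tool_rot: [-0.0, 3.141, 0.001]
ft_force: [-0.1, 0.0, 0.2]
finger_gap: 0.088
gripper_force: 0.0
```

Emit:
carry_out(deltas=[[-0.035,-0.041,0,0,0,0],[-0.035,-0.041,0,0,0,0],[-0.035,-0.041,0,0,0,0],[-0.035,-0.041,0,0,0,0],[-0.035,-0.041,0,0,0,0],[-0.035,-0.041,0,0,0,0],[0,0,0,0,0,0],[0,0,0,0,0,0]])

```text
t: 3.35
tcp_pos: [0.5956, 0.0557, 0.3284]
tool_rot: [-0.0, -3.141, -0.001]
ft_force: [-0.3, 0.6, 0.2]
finger_gap: 0.0882
gripper_force: 0.0
```

Run:
```python
from h import *
d=cam("wrist");save("w1",d["color"]);print(d["hand_eye"],d["mtx"]);plan(.6,.05,.33)
for t in ["spindle_seat","hub_mouth","latch_grip","collar1_mid"]: print(t,w2px(d,[.6385,.134,.06]),[(round(x["p"],2),np.round(x["extent"]).tolist()) for x in spot_in("wrist",t)[:3]])
```

```text
[[ 0.     -0.967  -0.2547  0.0644]
 [ 1.      0.0002 -0.0006 -0.0007]
 [ 0.0007 -0.2547  0.967  -0.1464]
 [ 0.      0.      0.      1.    ]] [[359.7027   0.     315.678 ]
 [  0.     359.7027 196.0522]
 [  0.       0.       1.    ]]
turn z 0.000 (q6 now -1.68) tilt fix [ 0.0004 -0.0004] | shift [-0.0046 -0.0063 -0.0013] | at [0.5954 0.0563 0.3287] yaw -3.141->-3.141
spindle_seat [382.128  194.6944] [(0.59, [158.0, 133.0, 426.0, 237.0])]
hub_mouth [382.128  194.6944] [(0.97, [270.0, 164.0, 325.0, 218.0]), (0.34, [0.0, 88.0, 40.0, 123.0])]
latch_grip [382.128  194.6944] [(0.61, [222.0, 175.0, 310.0, 215.0])]
collar1_mid [382.128  194.6944] [(0.66, [342.0, 8.0, 394.0, 66.0])]
```

View pics/w1.png

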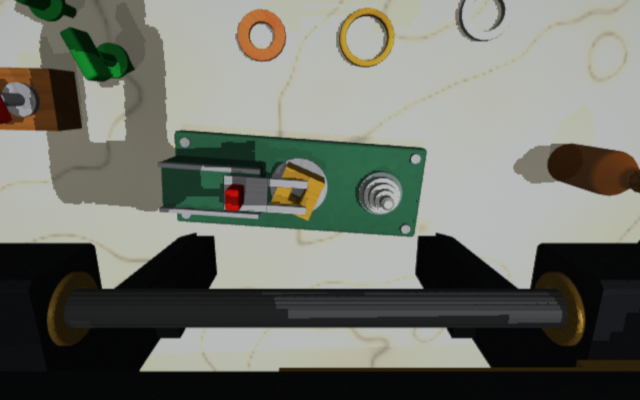

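The wrist view shows the red latch grip at (234,198), the hub at (298,190), the spindle at about (380,193), the mill screws at (185,143), (415,158), (405,229) and (187,214), and the copper, brass and aluminium collars at the top. I zoom for exact points.

Run:
```python
import cv2
a=cv2.imread("pics/w1.png")[125:245,215:430];cv2.imwrite("pics/w1c.png",cv2.resize(a,None,fx=3.7,fy=3.7,interpolation=cv2.INTER_CUBIC))
from h import *
d=cam("wrist")
P=[px2w(d,u,v,.02)[:2] for u,v in [(185,143),(415,158),(405,229),(187,214)]]
P=np.array(P);print(P,P.mean(0),P[1]-P[0],P[2]-P[3],P[0]-P[3],P[1]-P[2])
im=d["color"]
hsv=cv2.cvtColor(im,cv2.COLOR_RGB2HSV);cv2.imwrite
m=cv2.inRange(hsv,(0,150,60),(8,255,255))
n,l,st,ce=cv2.connectedComponentsWithStats(m)
for i in range(1,n):
    if st[i,4]>30: print("red",st[i],ce[i],px2w(d,*ce[i],.1))
```

```text
[[ 0.5824 -0.1091]
 [ 0.6008  0.1822]
 [ 0.6967  0.1757]
 [ 0.6762 -0.115 ]] [0.639  0.0334] [0.0185 0.2913] [0.0205 0.2907] [-0.0938  0.0059] [-0.0959  0.0065]
red [  0  96  12  25 153] [  3.6993 111.0915] [ 0.5414 -0.2616  0.1   ]
red [224 187  15  24 313] [231.3866 198.5847] [ 0.6331 -0.0354  0.1   ]
```

View pics/w1c.png

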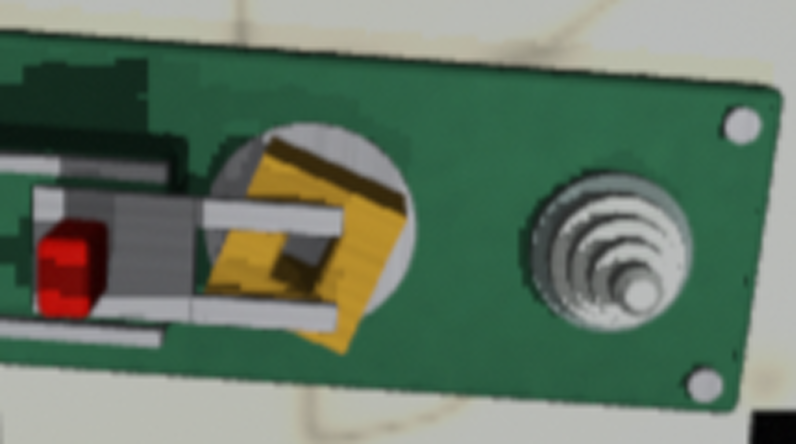

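Run:
```python
from h import *
d=cam("wrist")
g=lambda x,y:(215+x/3.7,125+y/3.7)
print("tip",px2w(d,*g(640,293),.08),"seat",px2w(d,*g(611,252),.028),"griptop",px2w(d,*g(60,275),.107))
plan(.634,-.0355,.15,1.504)
```

```text
tip [0.6449 0.1383 0.08  ] seat [0.6451 0.1383 0.028 ] griptop [ 0.6321 -0.0341  0.107 ]
turn z -1.503 (q6 now -1.68) tilt fix [-0.      0.0005] | shift [ 0.0891 -0.0444  0.1791] | at [0.5956 0.0564 0.3291] yaw -3.140->-1.638
```

Emit:
carry_out(deltas=[[0,0,0,0,0,0.182],[0,0,0,0,0,0.182],[0,0,0,0,0,0.182],[0,0,0,0,0,0.182],[0,0,0,0,0,0.182],[0,0,0,0,0,0.182],[0,0,0,0,0,0.182],[0,0,0,0,0,0.182]])

```text
t: 4.7
tcp_pos: [0.5958, 0.056, 0.3289]
tool_rot: [2.096, 2.34, 0.0]
ft_force: [0.4, 0.5, -0.1]
finger_gap: 0.088
gripper_force: 0.0
```

Emit:
carry_out(deltas=[[0,0,0,0,0,0.181],[-0.045,0.022,0.02,0,0,0],[-0.044,0.022,0.02,0,0,0],[0,0,0.045,0,0,0],[0,0,0.045,0,0,0],[0,0,0.045,0,0,0],[0,0,0,0,0,0],[0,0,0,0,0,0]])

```text
t: 5.7
tcp_pos: [0.635, -0.0361, 0.1557]
tool_rot: [2.292, 2.146, 0.002]
ft_force: [-0.2, -0.0, 0.0]
finger_gap: 0.0881
gripper_force: 0.0
```

Run:
```python
from h import *
plan(.634,-.0355,.09,1.504)
```

```text
turn z 0.001 (q6 now -0.18) tilt fix [0.0023 0.0004] | shift [ 0.0006 -0.001   0.0657] | at [ 0.635  -0.0361  0.1557] yaw 1.505->1.504
```

Emit:
carry_out(deltas=[[0,-0.001,0.033,0,0,0],[0,0,0.032,0,0,0],[0,0,0,0,0,0],[0,0,0,0,0,0]])

```text
t: 6.2
tcp_pos: [0.6348, -0.0364, 0.0916]
tool_rot: [2.291, 2.145, 0.004]
ft_force: [0.7, -0.1, 0.8]
finger_gap: 0.0882
gripper_force: 0.0
```

Emit:
carry_out(deltas=[[0,0,0,0,0,0],[0,0,0,0,0,0],[0,0,0,0,0,0],[0,0,0,0,0,0],[0,0,0,0,0,0],[0,0,0,0,0,0],[0,0,0,0,0,0],[0,0,0,0,0,0]], hand=-1, newtons=12)

```text
t: 7.2
tcp_pos: [0.6316, -0.036, 0.0885]
tool_rot: [-2.292, -2.145, 0.004]
ft_force: [-4.4, -0.0, 4.1]
finger_gap: 0.0236
gripper_force: 12.0
```

Emit:
carry_out(deltas=[[-0.01,0,0,0,0,0],[-0.01,0,0,0,0,0],[-0.01,0,0,0,0,0],[-0.01,0,0,0,0,0],[-0.008,0,0,0,0,0],[-0.006,0,0,0,0,0],[0,0,0,0,0,0],[0,0,0,0,0,0]])

```text
t: 8.2
tcp_pos: [0.6277, -0.0902, 0.0885]
tool_rot: [-2.292, -2.145, 0.005]
ft_force: [-6.7, -0.6, 4.8]
finger_gap: 0.0239
gripper_force: 12.0
```

Emit:
carry_out(deltas=[[-0.003,0,0,0,0,0],[-0.003,0,0,0,0,0],[0,0,0,0,0,0]])

```text
t: 8.57
tcp_pos: [0.6275, -0.093, 0.0884]
tool_rot: [-2.289, -2.143, -0.001]
ft_force: [-5.6, 10.0, 4.7]
finger_gap: 0.0239
gripper_force: 12.0
```

Emit:
carry_out(deltas=[[0.002,0,0,0,0,0],[0,0,0,0,0,0],[0,0,0,0,0,0],[0,0,0,0,0,0],[0,0,-0.06,0,0,0],[0,0,-0.06,0,0,0],[0,0,-0.06,0,0,0],[0,0,-0.06,0,0,0]], hand=1)

```text
t: 9.57
tcp_pos: [0.6289, -0.0941, 0.3308]
tool_rot: [2.294, 2.146, 0.0]
ft_force: [1.3, -0.6, -0.5]
finger_gap: 0.0881
gripper_force: 0.0
```

Emit:
carry_out(deltas=[[0.045,-0.042,0,0,0,0],[0.045,-0.042,0,0,0,0],[0.045,-0.042,0,0,0,0],[0.04,-0.042,0,0,0,0],[0,0,0,0,0,0],[0,0,0,0,0,0]])

```text
t: 10.32
tcp_pos: [0.4736, 0.0914, 0.3291]
tool_rot: [2.292, 2.146, 0.001]
ft_force: [0.4, 0.4, 0.0]
finger_gap: 0.0879
gripper_force: 0.0
```

Run:
```python
from h import *
d=cam("wrist");save("w2",d["color"]);plan(.45,.09,.33,1.504);print(env.sense()["qpos"])
for i in (1,2,3,4):
    for x in masks_of("wrist",f"collar{i}_mid")[:2]:
        e=x["extent"];print(i,round(x["p"],2),np.round(e),px2w(d,(e[0]+e[2])/2,(e[1]+e[3])/2,.005))
```

```text
turn z 0.000 (q6 now 0.01) tilt fix [0.0007 0.0004] | shift [-0.0026 -0.0237 -0.0011] | at [0.4738 0.091  0.3289] yaw 1.504->1.504
[-0.0567 -0.0967  1.7137 -0.0004  1.5239  0.01  ]
1 0.81 [274. 106. 328. 158.] [0.4579 0.1184 0.005 ]
1 0.3 [385.  60. 506. 288.] [0.6451 0.0509 0.005 ]
2 0.73 [244.   0. 294.  46.] [0.4292 0.2496 0.005 ]
3 0.83 [286. 205. 327. 248.] [ 0.455  -0.0108  0.005 ]
```

View pics/w2.png

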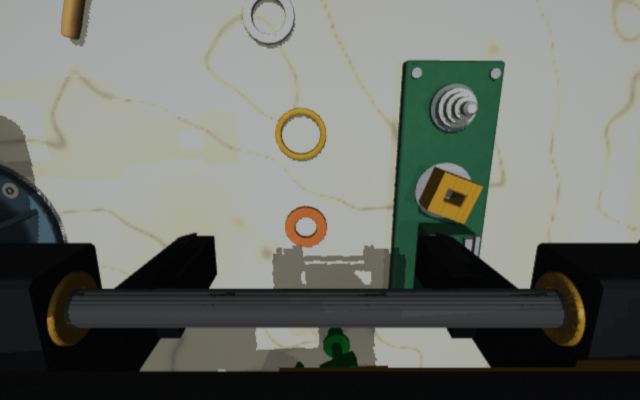

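Run:
```python
from h import *
d=cam("wrist");im=d["color"]
hsv=cv2.cvtColor(im,cv2.COLOR_RGB2HSV)
m=cv2.inRange(hsv,(8,120,70),(32,255,255))
n,l,st,ce=cv2.connectedComponentsWithStats(m)
for i in range(1,n):
    if st[i,4]>150:
        c=cv2.findContours((l==i).astype(np.uint8),cv2.RETR_EXTERNAL,cv2.CHAIN_APPROX_NONE)[0][0][:,0,:]
        W=np.array([px2w(d,u+0.,v+0.,.008)[:2] for u,v in c]).astype(np.float32)
        print(st[i],cv2.minEnclosingCircle(W),cv2.fitEllipse(W))
for t in[(454,107,.028),(470,107,.08)]:print(px2w(d,*t))
print([ (x["p"],x["extent"]) for x in spot_in("wrist","hub_mouth")])
cv2.imwrite("pics/w2c.png",cv2.resize(cv2.cvtColor(im[150:235,400:500],cv2.COLOR_RGB2BGR),None,fx=7,fy=7,interpolation=cv2.INTER_CUBIC))
```

```text
[ 62   0  18  38 523] ((0.195308119058609, 0.27066540718078613), 0.022492865100502968) ((0.19404354691505432, 0.27069324254989624), (0.017211932688951492, 0.05110627040266991), 157.9290008544922)
[276 108  50  52 792] ((0.45661741495132446, 0.11580965667963028), 0.0327129065990448) ((0.4567016363143921, 0.11597871035337448), (0.063450887799263, 0.0640515685081482), 179.39671325683594)
[ 428  171   56   53 1568] ((0.6570909023284912, 0.017401892691850662), 0.03949100896716118) ((0.6571512818336487, 0.017399681732058525), (0.06564053893089294, 0.06674987077713013), 7.350286960601807)
[286 207  41  40 948] ((0.4535849690437317, -0.010410801507532597), 0.029202308505773544) ((0.45408087968826294, -0.010236775502562523), (0.05536814406514168, 0.05686517804861069), 172.00811767578125)
[565 279  20  66 447] ((0.8307186365127563, -0.16914336383342743), 0.05660220608115196) ((0.8012203574180603, -0.15822160243988037), (0.07724516838788986, 0.14710268378257751), 29.15515899658203)
[ 48 310  14  34 185] ((0.06889764964580536, -0.14221523702144623), 0.028271440416574478) ((0.06642390787601471, -0.14624589681625366), (0.014811242930591106, 0.053942810744047165), 175.73463439941406)
[0.6445 0.1368 0.028 ]
[0.6422 0.1378 0.08  ]
[(0.59, [417.1, 166.9, 485.0, 225.1])]
```

View pics/w2c.png

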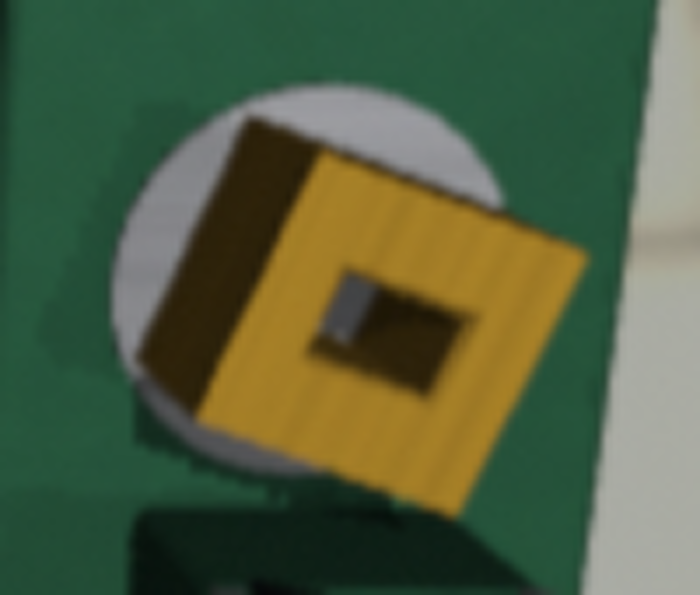

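Run:
```python
from h import *
d=cam("wrist")
g=lambda x,y:(400+x/7,150+y/7)
A=np.array([px2w(d,*g(*p),.06)[:2] for p in [(318,148),(590,257),(460,517),(198,420)]])
H=np.array([px2w(d,*g(*p),.06)[:2] for p in [(350,268),(480,318),(430,398),(305,352)]])
for Q in(A,H):
    e=[Q[1]-Q[0],Q[2]-Q[1],Q[2]-Q[3],Q[3]-Q[0]]
    print(Q.mean(0),[(np.round(np.linalg.norm(v)*1000,1),np.round(np.arctan2(v[1],v[0]),3)) for v in e])
plan(.4566,.1159,.05,1.504)
```

```text
[0.638  0.0321] [(np.float64(51.3), np.float64(-0.441)), (np.float64(49.5), np.float64(-1.99)), (np.float64(50.2), np.float64(-0.426)), (np.float64(50.3), np.float64(-1.968))]
[0.6379 0.0327] [(np.float64(24.6), np.float64(-0.431)), (np.float64(15.9), np.float64(-2.098)), (np.float64(23.7), np.float64(-0.421)), (np.float64(16.0), np.float64(-2.04))]
turn z -0.000 (q6 now 0.01) tilt fix [-0.0005  0.0001] | shift [ 0.0235 -0.0184  0.2785] | at [0.4734 0.0912 0.3285] yaw 1.504->1.504
```

Emit:
carry_out(deltas=[[0.0235,-0.0185,0.03,0,0,0],[0,0,0.058,0,0,0],[0,0,0.058,0,0,0],[0,0,0.058,0,0,0],[0,0,0.058,0,0,0],[0,0,0.045,0,0,0],[0,0,0.015,0,0,0],[0,0,0,0,0,0]])

```text
t: 11.72
tcp_pos: [0.4561, 0.1163, 0.0065]
tool_rot: [-2.293, -2.146, 0.002]
ft_force: [-0.2, 0.3, 1.1]
finger_gap: 0.0882
gripper_force: 0.0
```

Run:
```python
from h import *
plan(.4566,.1159,.004,1.504)
```

```text
turn z 0.001 (q6 now 0.06) tilt fix [-0.0013  0.0001] | shift [-0.0004  0.0006  0.0025] | at [0.4561 0.1163 0.0065] yaw 1.505->1.504
```

Emit:
carry_out(deltas=[[0,0,0.003,0,0,0],[0,0,0,0,0,0],[0,0,0,0,0,0],[0,0,0,0,0,0],[0,0,0,0,0,0],[0,0,0,0,0,0]], hand=-1, newtons=15)

```text
t: 12.48
tcp_pos: [0.4572, 0.1165, 0.0049]
tool_rot: [2.292, 2.146, 0.003]
ft_force: [-1.5, -0.4, 7.8]
finger_gap: 0.0657
gripper_force: 15.0
```

Emit:
carry_out(deltas=[[0,0,-0.03,0,0,0],[0,0,-0.05,0,0,0],[0,0,-0.05,0,0,0],[0,0,0,0,0,0]])

```text
t: 12.98
tcp_pos: [0.4593, 0.1165, 0.138]
tool_rot: [2.289, 2.143, 0.01]
ft_force: [0.5, 0.1, -0.6]
finger_gap: 0.0655
gripper_force: 15.0
```

Run:
```python
from h import *
plan(.6442,.1376,.12,1.504)
```

```text
turn z 0.001 (q6 now 0.06) tilt fix [ 0.0091 -0.0006] | shift [0.0334 0.1831 0.018 ] | at [0.4593 0.1165 0.138 ] yaw 1.505->1.504
```

Emit:
carry_out(deltas=[[0.008,0.045,0,0,0,0],[0.008,0.046,0,0,0,0],[0.008,0.046,0,0,0,0],[0.0094,0.046,0,0,0,0],[0,0,0.02,0,0,0],[0,0,0,0,0,0],[0,0,0,0,0,0],[0,0,0,0,0,0]])

```text
t: 13.98
tcp_pos: [0.6406, 0.1377, 0.1144]
tool_rot: [2.293, 2.147, 0.001]
ft_force: [-0.2, -0.3, -0.8]
finger_gap: 0.0651
gripper_force: 15.0
```

Run:
```python
from h import *
plan(.6442,.138,.035,1.504)
```

```text
turn z 0.001 (q6 now 0.10) tilt fix [ 0.0006 -0.    ] | shift [0.0006 0.0036 0.0794] | at [0.6406 0.1377 0.1144] yaw 1.505->1.504
```

Emit:
carry_out(deltas=[[0,0.0035,0,0,0,0],[0,0,0.02,0,0,0],[0,0,0.02,0,0,0],[0,0,0.015,0,0,0],[0,0,0.012,0,0,0],[0,0,0.01,0,0,0],[0,0,0,0,0,0]])

```text
t: 14.85
tcp_pos: [0.6439, 0.1374, 0.0357]
tool_rot: [-2.293, -2.146, 0.002]
ft_force: [0.7, 0.9, -1.1]
finger_gap: 0.0655
gripper_force: 15.0
```

Emit:
carry_out(deltas=[[0,0,0.0025,0,0,0],[0,0,0,0,0,0],[0,0,0,0,0,0]])

```text
t: 15.22
tcp_pos: [0.6447, 0.1375, 0.0347]
tool_rot: [2.293, 2.147, 0.001]
ft_force: [0.4, 0.0, -0.5]
finger_gap: 0.0653
gripper_force: 15.0
```

Emit:
carry_out(deltas=[[0,0,0,0,0,0],[0,0,0,0,0,0],[0,0,0,0,0,0],[0,0,0,0,0,0],[0,0,-0.05,0,0,0],[0,0,-0.06,0,0,0],[0,0,-0.06,0,0,0],[0,0,-0.06,0,0,0]], hand=1)

```text
t: 16.23
tcp_pos: [0.6442, 0.1374, 0.2663]
tool_rot: [2.294, 2.147, 0.0]
ft_force: [1.0, -0.5, -0.6]
finger_gap: 0.0883
gripper_force: 0.0
```

Run:
```python
from h import *
plan(.44,.29,.26,1.504)
```

```text
turn z 0.001 (q6 now 0.10) tilt fix [ 0.0001 -0.    ] | shift [ 0.1386 -0.2139  0.0063] | at [0.6442 0.1374 0.2663] yaw 1.505->1.504
```

Emit:
carry_out(deltas=[[0.028,-0.043,0,0,0,0],[0.028,-0.043,0,0,0,0],[0.028,-0.043,0,0,0,0],[0.028,-0.043,0,0,0,0],[0.027,-0.042,0,0,0,0],[0,0,0,0,0,0],[0,0,0,0,0,0]])

```text
t: 17.1
tcp_pos: [0.4405, 0.2902, 0.2645]
tool_rot: [2.292, 2.147, 0.001]
ft_force: [-1.0, 0.1, -1.0]
finger_gap: 0.088
gripper_force: 0.0
```

Run:
```python
from h import *
d=cam("wrist");im=d["color"];save("w3",im)
for i in (1,2,3):
    for x in masks_of("wrist",f"collar{i}_mid")[:2]:
        e=x["extent"]
        m=x["pixels"].astype(np.uint8);c=max(cv2.findContours(m,cv2.RETR_EXTERNAL,cv2.CHAIN_APPROX_NONE)[0],key=len)[:,0,:]
        W=np.array([px2w(d,u,v,.008)[:2] for u,v in c]).astype(np.float32)
        print(i,round(x["p"],2),np.round(e),cv2.minEnclosingCircle(W),px2w(d,(e[0]+e[2])/2,(e[1]+e[3])/2,.007))
plan(.4292,.2496,.05,1.504)
```

```text
1 0.97 [485. 254. 528. 288.] ((0.6674230098724365, 0.1323356181383133), 0.033366765826940536) [0.6666 0.1378 0.007 ]
2 0.95 [281. 160. 333. 217.] ((0.42960548400878906, 0.2570023536682129), 0.03195502981543541) [0.429  0.2577 0.007 ]
3 0.43 [326. 357. 351. 365.] ((0.45379430055618286, 0.01485408190637827), 0.01667270064353943) [0.4541 0.0215 0.007 ]
turn z -0.001 (q6 now 0.42) tilt fix [-0.0001  0.0002] | shift [-0.0406 -0.0091  0.2141] | at [0.441  0.2895 0.2641] yaw 1.503->1.504
```

View pics/w3.png

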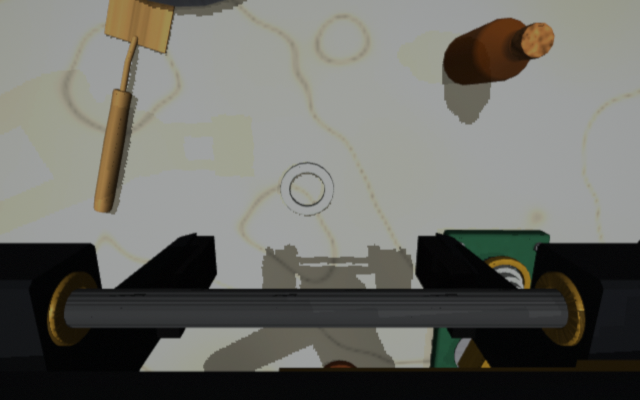

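The aluminium collar is at (307,189) and the brass collar shows on the spindle at (506,270).

Emit:
carry_out(deltas=[[-0.0333,-0.0097,0.03,0,0,0],[0,0,0.055,0,0,0],[0,0,0.055,0,0,0],[0,0,0.055,0,0,0],[0,0,0.045,0,0,0],[0,0,0.02,0,0,0],[0,0,0,0,0,0]])

```text
t: 18.18
tcp_pos: [0.4282, 0.2567, 0.0027]
tool_rot: [-2.294, -2.145, 0.003]
ft_force: [-0.2, 0.2, 0.2]
finger_gap: 0.0878
gripper_force: 0.0
```

Emit:
carry_out(deltas=[[0,0,0,0,0,0],[0,0,0,0,0,0],[0,0,0,0,0,0],[0,0,0,0,0,0],[0,0,0,0,0,0],[0,0,0,0,0,0]], hand=-1, newtons=15)

```text
t: 18.92
tcp_pos: [0.4285, 0.2577, 0.0046]
tool_rot: [2.293, 2.147, 0.001]
ft_force: [0.5, -0.1, 3.3]
finger_gap: 0.0604
gripper_force: 15.0
```

Emit:
carry_out(deltas=[[0,0,-0.03,0,0,0],[0,0,-0.05,0,0,0],[0,0,-0.05,0,0,0],[0,0,0,0,0,0],[0,0,0,0,0,0]])

```text
t: 19.55
tcp_pos: [0.4274, 0.2575, 0.1333]
tool_rot: [-2.293, -2.147, 0.002]
ft_force: [-0.6, -0.2, -1.2]
finger_gap: 0.0604
gripper_force: 14.9
```

Run:
```python
from h import *
plan(.6442,.1376,.12,1.504)
```

```text
turn z 0.001 (q6 now 0.37) tilt fix [-0.0013  0.0004] | shift [-0.1052  0.2243  0.0133] | at [0.4274 0.2575 0.1333] yaw 1.505->1.504
```

Emit:
carry_out(deltas=[[-0.021,0.045,0,0,0,0],[-0.021,0.045,0,0,0,0],[-0.021,0.045,0,0,0,0],[-0.021,0.045,0,0,0,0],[-0.021,0.044,0,0,0,0],[0,0,0,0,0,0],[0,0,0,0,0,0],[0,0,0,0,0,0]])

```text
t: 20.55
tcp_pos: [0.6432, 0.139, 0.133]
tool_rot: [-2.291, -2.147, 0.003]
ft_force: [1.0, 0.2, -0.2]
finger_gap: 0.0606
gripper_force: 14.9
```

Run:
```python
from h import *
d=cam("wrist");a=d["color"];save("w4",a)
print(w2px(d,env.sense()["tcp_pos"]))
for x in masks_of("wrist","collar2_mid")[:2]: print(x["p"],x["extent"])
d2=cam("top");b=d2["color"]
u=w2px(d2,env.sense()["tcp_pos"]).astype(int);d3=cam("scene");c=d3["color"];v=w2px(d3,env.sense()["tcp_pos"]).astype(int)
z=lambda i,p:cv2.resize(i[p[1]-35:p[1]+35,p[0]-40:p[0]+40],(320,280),interpolation=cv2.INTER_CUBIC)
save("m4",np.vstack([a[120:400],np.hstack([z(b,u),z(c,v)])]))
plan(.6442,.1376,.12,1.504);print(env.sense()["finger_gap"])
```

```text
[314.5695 253.2934]
0.64 [249.1, 182.0, 389.7, 290.8]
turn z 0.002 (q6 now 0.10) tilt fix [ 0.0001 -0.0001] | shift [-0.0012 -0.      0.0144] | at [0.6443 0.1388 0.1344] yaw 1.506->1.504
0.06034590721491555
```

View pics/m4.png

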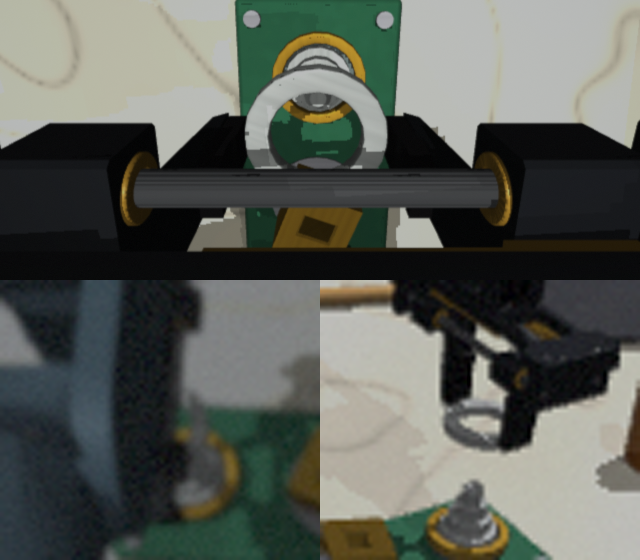

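```bash
python3 - <<'E'
from h import *
import cv2
d=cam("wrist");s=env.sense();p=np.array(s["tcp_pos"]);M=R.from_rotvec(s["tool_rot"]).as_matrix()
im=d["color"].astype(int)
for zz in (-.0054,0.,.0046):
    print([np.round(M.T@(px2w(d,u,v,p[2]-zz)-p),4)[:2] for u,v in [(316,188),(245,253),(388,253)]])
E
python3 - <<'E'
import cv2
a=cv2.imread("pics/w4.png")[175:295,225:410];cv2.imwrite("pics/w4c.png",cv2.resize(a,None,fx=4,fy=4,interpolation=cv2.INTER_CUBIC))
E
```

```text
[array([0.0308, 0.0007]), array([ 0.0025, -0.0293]), array([0.0025, 0.0312])]
[array([0.0295, 0.0007]), array([ 0.0001, -0.0304]), array([0.0001, 0.0323])]
[array([0.0284, 0.0007]), array([-0.0019, -0.0314]), array([-0.0019,  0.0333])]
```

View pics/w4c.png

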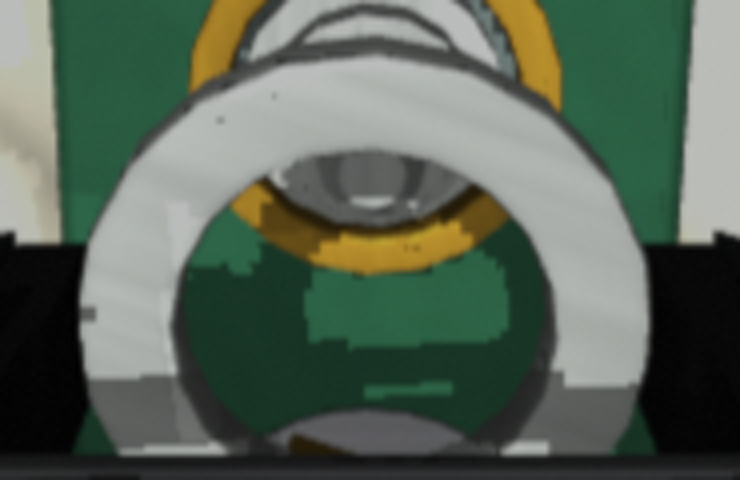

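Brass sits flat on its shoulder, and the aluminium ring is centred and level in the grip. I lower it.

Emit:
carry_out(deltas=[[-0.001,0,0.02,0,0,0],[0,0,0.02,0,0,0],[0,0,0.02,0,0,0],[0,0,0.012,0,0,0],[0,0,0.01,0,0,0],[0,0,0.006,0,0,0],[0,0,0,0,0,0],[0,0,0,0,0,0]])

```text
t: 21.8
tcp_pos: [0.6452, 0.1371, 0.0469]
tool_rot: [2.293, 2.146, 0.001]
ft_force: [0.7, -0.0, -1.2]
finger_gap: 0.0603
gripper_force: 14.9
```

Emit:
carry_out(deltas=[[0,0,0.0015,0,0,0],[0,0,0,0,0,0],[0,0,0,0,0,0]])

```text
t: 22.18
tcp_pos: [0.6448, 0.1371, 0.0449]
tool_rot: [2.293, 2.147, 0.0]
ft_force: [0.5, 0.1, -1.9]
finger_gap: 0.0604
gripper_force: 14.9
```

Emit:
carry_out(deltas=[[0,0,0,0,0,0],[0,0,0,0,0,0],[0,0,0,0,0,0],[0,0,0,0,0,0],[0,0,-0.05,0,0,0],[0,0,-0.06,0,0,0],[0,0,-0.06,0,0,0],[0,0,-0.06,0,0,0]], hand=1)

```text
t: 23.18
tcp_pos: [0.6444, 0.1371, 0.2768]
tool_rot: [2.293, 2.147, 0.0]
ft_force: [0.2, 0.8, -0.1]
finger_gap: 0.0883
gripper_force: 0.0
```

Emit:
carry_out(deltas=[[-0.022,-0.04,0,0,0,0],[-0.022,-0.04,0,0,0,0],[-0.022,-0.04,0,0,0,0],[-0.022,-0.04,0,0,0,0],[-0.022,-0.03,0,0,0,0],[0,0,0,0,0,0],[0,0,0,0,0,0]])

```text
t: 24.05
tcp_pos: [0.4485, 0.0399, 0.2752]
tool_rot: [2.293, 2.146, 0.002]
ft_force: [-0.7, -0.3, 0.0]
finger_gap: 0.0878
gripper_force: 0.0
```

Run:
```python
from h import *
d=cam("wrist");im=d["color"];save("w5",im)
hsv=cv2.cvtColor(im,cv2.COLOR_RGB2HSV)
m=cv2.inRange(hsv,(5,110,70),(20,255,255))
n,l,st,ce=cv2.connectedComponentsWithStats(m)
for i in range(1,n):
    if st[i,4]>150:
        c=cv2.findContours((l==i).astype(np.uint8),cv2.RETR_EXTERNAL,cv2.CHAIN_APPROX_NONE)[0][0][:,0,:]
        W=np.array([px2w(d,u+0.,v+0.,.008)[:2] for u,v in c]).astype(np.float32)
        print(st[i],cv2.minEnclosingCircle(W))
for x in spot_in("wrist","collar3_mid")[:2]:
    e=x["extent"];print(x["p"],e,px2w(d,(e[0]+e[2])/2,(e[1]+e[3])/2,.006))
plan(.4540,-.0105,.004,1.504)
```

```text
[ 299  177   48   47 1287] ((0.4537316858768463, -0.010463682003319263), 0.029179122298955917)
[565 277  21  68 405] ((0.764636754989624, -0.18155792355537415), 0.05109860748052597)
[ 47 278  20  67 374] ((0.11033879220485687, -0.13814690709114075), 0.04976651072502136)
0.59 [297.4, 173.8, 346.8, 224.5] [ 0.4541 -0.0097  0.006 ]
turn z 0.001 (q6 now -0.11) tilt fix [ 0.0005 -0.0001] | shift [-0.0502  0.0087  0.2709] | at [0.4486 0.0402 0.2749] yaw 1.505->1.504
```

Emit:
carry_out(deltas=[[-0.05,0.0085,0.03,0,0,0],[0,0,0.055,0,0,0],[0,0,0.055,0,0,0],[0,0,0.055,0,0,0],[0,0,0.05,0,0,0],[0,0,0.025,0,0,0],[0,0,0,0,0,0]])

```text
t: 25.02
tcp_pos: [0.4529, -0.0101, 0.0029]
tool_rot: [-2.291, -2.146, 0.002]
ft_force: [0.5, 0.2, -0.1]
finger_gap: 0.0885
gripper_force: 0.0
```

Emit:
carry_out(deltas=[[0,0,0,0,0,0],[0,0,0,0,0,0],[0,0,0,0,0,0],[0,0,0,0,0,0],[0,0,0,0,0,0],[0,0,0,0,0,0]], hand=-1, newtons=15)

```text
t: 25.78
tcp_pos: [0.4534, -0.0106, 0.0051]
tool_rot: [2.293, 2.147, 0.001]
ft_force: [-0.9, 0.9, 5.5]
finger_gap: 0.0563
gripper_force: 15.0
```

Emit:
carry_out(deltas=[[0,0,-0.03,0,0,0],[0,0,-0.05,0,0,0],[0,0,-0.05,0,0,0],[0,0,0,0,0,0],[0,0,0,0,0,0]])

```text
t: 26.4
tcp_pos: [0.4523, -0.0104, 0.1338]
tool_rot: [-2.293, -2.146, 0.001]
ft_force: [-0.3, 0.1, -2.0]
finger_gap: 0.0561
gripper_force: 15.0
```

Run:
```python
from h import *
plan(.6446,.1376,.13,1.504)
```

```text
turn z 0.001 (q6 now -0.22) tilt fix [-0.0012 -0.0002] | shift [0.1605 0.182  0.0038] | at [ 0.4523 -0.0104  0.1338] yaw 1.505->1.504
```

Emit:
carry_out(deltas=[[0.032,0.0365,0,0,0,0],[0.032,0.0365,0,0,0,0],[0.032,0.0365,0,0,0,0],[0.032,0.0365,0,0,0,0],[0.0325,0.036,0,0,0,0],[0,0,0,0,0,0],[0,0,0,0,0,0],[0,0,0,0,0,0]])

```text
t: 27.4
tcp_pos: [0.6439, 0.1368, 0.1336]
tool_rot: [-2.293, -2.145, 0.003]
ft_force: [-0.1, -0.5, -2.0]
finger_gap: 0.0563
gripper_force: 15.0
```

Run:
```python
from h import *
plan(.6446,.1376,.0585,1.504)
```

```text
turn z 0.000 (q6 now 0.10) tilt fix [-0.0023  0.0004] | shift [0.0008 0.0006 0.0751] | at [0.6439 0.1368 0.1336] yaw 1.504->1.504
```

Emit:
carry_out(deltas=[[0.0008,0,0.02,0,0,0],[0,0,0.02,0,0,0],[0,0,0.015,0,0,0],[0,0,0.012,0,0,0],[0,0,0.007,0,0,0],[0,0,0,0,0,0],[0,0,0,0,0,0]])

```text
t: 28.28
tcp_pos: [0.6458, 0.1384, 0.0614]
tool_rot: [2.293, 2.146, 0.001]
ft_force: [0.2, -0.5, -0.5]
finger_gap: 0.0565
gripper_force: 15.0
```

Emit:
carry_out(deltas=[[0,0,0.001,0,0,0],[0,0,0,0,0,0],[0,0,0,0,0,0]])

```text
t: 28.65
tcp_pos: [0.6454, 0.1384, 0.0599]
tool_rot: [2.293, 2.147, 0.0]
ft_force: [-0.2, -0.2, -1.4]
finger_gap: 0.0566
gripper_force: 15.0
```

Emit:
carry_out(deltas=[[0,0,0,0,0,0],[0,0,0,0,0,0],[0,0,0,0,0,0],[0,0,0,0,0,0],[0,0,-0.05,0,0,0],[0,0,-0.06,0,0,0],[0,0,-0.06,0,0,0],[0,0,-0.06,0,0,0]], hand=1)

```text
t: 29.65
tcp_pos: [0.645, 0.1384, 0.2918]
tool_rot: [2.293, 2.147, 0.0]
ft_force: [0.7, -0.0, 0.3]
finger_gap: 0.0879
gripper_force: 0.0
```

Run:
```python
from h import *
plan(.53,-.21,.29,1.504)
```

```text
turn z 0.001 (q6 now 0.10) tilt fix [0.0002 0.    ] | shift [-0.3553 -0.0915  0.0018] | at [0.645  0.1384 0.2918] yaw 1.505->1.504
```

Emit:
carry_out(deltas=[[-0.051,-0.0145,-0.005,0,0,0],[-0.051,-0.0145,-0.005,0,0,0],[-0.051,-0.0145,-0.005,0,0,0],[-0.051,-0.0145,-0.005,0,0,0],[-0.051,-0.0145,0,0,0,0],[-0.051,-0.0145,0,0,0,0],[-0.048,-0.0145,0,0,0,0],[0,0,0,0,0,0]])

```text
t: 30.65
tcp_pos: [0.5195, -0.2111, 0.3097]
tool_rot: [2.298, 2.141, -0.001]
ft_force: [0.0, 0.2, 0.2]
finger_gap: 0.0883
gripper_force: 0.0
```

Run:
```python
from h import *
d=cam("wrist");d=cam("wrist");im=d["color"];save("w6",im);plan(.519,-.2776,.1,1.504)
hsv=cv2.cvtColor(im,cv2.COLOR_RGB2HSV)
m=cv2.inRange(hsv,(0,130,50),(8,255,255))|cv2.inRange(hsv,(172,130,50),(180,255,255))
n,l,st,ce=cv2.connectedComponentsWithStats(m)
for i in range(1,n):
    if st[i,4]>100: print(st[i])
for t in("key_head","stand_mouth"):print([(round(x["p"],2),np.round(x["extent"]).tolist()) for x in spot_in("wrist",t)])
u,v=w2px(d,[.519,-.2776,.1]).astype(int);print(u,v)
u0=max(u-60,0);v0=max(v-50,0);print(u0,v0)
c=im[v0:v0+100,u0:u0+120];save("w6c",cv2.resize(c,None,fx=6,fy=6,interpolation=cv2.INTER_CUBIC))
```

```text
turn z -0.001 (q6 now -0.53) tilt fix [ 0.0002 -0.0005] | shift [-0.0693  0.0031  0.2097] | at [ 0.5206 -0.2082  0.3097] yaw 1.503->1.504
[412  22  28  20 496]
[304 219  48  31 923]
[(0.91, [212.0, 174.0, 255.0, 227.0]), (0.79, [256.0, 114.0, 302.0, 153.0]), (0.72, [305.0, 210.0, 352.0, 250.0]), (0.72, [237.0, 246.0, 271.0, 289.0])]
[(0.81, [297.0, 182.0, 358.0, 247.0]), (0.25, [396.0, 0.0, 444.0, 59.0])]
318 231
258 181
```

View pics/w6c.png

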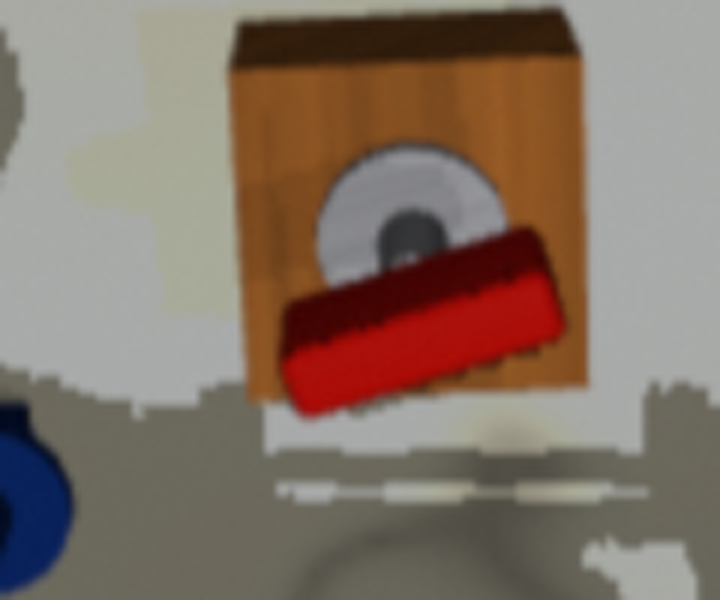

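The red bar head stands in the wooden stand with its top face about (285,360)–(563,330) in the crop, so this is the real key. Blue and green ones are loose beside it.

Run:
```python
from h import *
d=cam("wrist")
g=lambda x,y:(258+x/6,181+y/6)
H=np.array([px2w(d,*g(*p),.109)[:2] for p in [(285,360),(548,275),(565,330),(306,416)]])
e=[H[1]-H[0],H[2]-H[3],H[3]-H[0]]
print(H.mean(0),[(np.linalg.norm(v),np.arctan2(v[1],v[0])) for v in e],"collar",px2w(d,*g(412,236),.051))
yk=np.mean([np.arctan2(v[1],v[0]) for v in e[:2]]);print(yk)
plan(*H.mean(0),.15,yk)
```

```text
[ 0.5308 -0.2804] [(np.float64(0.047463103808297144), np.float64(0.26709494912403575)), (np.float64(0.0472077125333164), np.float64(0.27800110957263613)), (np.float64(0.010970363294874162), np.float64(-1.3048618370555651))] collar [ 0.5302 -0.2801  0.051 ]
0.27254802934833594
turn z 1.234 (q6 now -0.53) tilt fix [ 0.0001 -0.0003] | shift [-0.0105  0.0733  0.1597] | at [ 0.5211 -0.2069  0.3097] yaw 1.506->0.273
```

Emit:
carry_out(deltas=[[0,0,0,0,0,0.176],[0,0,0,0,0,0.176],[0,0,0,0,0,0.176],[0,0,0,0,0,0.176],[0,0,0,0,0,0.177],[0,0,0,0,0,0.177],[0,0,0,0,0,0.176],[0,0,0,0,0,0]], hand=0.1)

```text
t: 31.9
tcp_pos: [0.5212, -0.207, 0.3097]
tool_rot: [-3.112, -0.43, -0.0]
ft_force: [0.0, 0.2, 0.4]
finger_gap: 0.0484
gripper_force: 0.0
```

Emit:
carry_out(deltas=[[-0.005,0.036,0,0,0,0],[-0.005,0.036,0,0,0,0],[0,0,0.05,0,0,0],[0,0,0.05,0,0,0],[0,0,0.05,0,0,0],[0,0,0,0,0,0],[0,0,0,0,0,0]])

```text
t: 32.78
tcp_pos: [0.5315, -0.2805, 0.1617]
tool_rot: [3.111, 0.428, 0.003]
ft_force: [0.2, -0.2, 1.0]
finger_gap: 0.0484
gripper_force: 0.0
```

Run:
```python
from h import *
plan(.5306,-.2803,.076,.2725)
```

```text
turn z 0.001 (q6 now 0.61) tilt fix [ 0.0019 -0.0014] | shift [-0.0008 -0.0005  0.0857] | at [ 0.5315 -0.2805  0.1617] yaw 0.273->0.273
```

Emit:
carry_out(deltas=[[-0.0008,-0.0005,0.04,0,0,0],[0,0,0.03,0,0,0],[0,0,0.015,0,0,0],[0,0,0,0,0,0],[0,0,0,0,0,0]])

```text
t: 33.4
tcp_pos: [0.5306, -0.2808, 0.0768]
tool_rot: [3.11, 0.424, 0.003]
ft_force: [0.4, -0.5, 0.3]
finger_gap: 0.0482
gripper_force: 0.0
```

Emit:
carry_out(deltas=[[0,0,0,0,0,0],[0,0,0,0,0,0],[0,0,0,0,0,0],[0,0,0,0,0,0],[0,0,0,0,0,0],[0,0,0,0,0,0]], hand=-1, newtons=25)

```text
t: 34.15
tcp_pos: [0.5295, -0.2802, 0.0749]
tool_rot: [3.112, 0.424, 0.0]
ft_force: [-0.9, -1.0, 1.7]
finger_gap: 0.0137
gripper_force: 25.0
```

Emit:
carry_out(deltas=[[0,0,-0.02,0,0,0],[0,0,-0.04,0,0,0],[0,0,-0.04,0,0,0],[0,0,-0.03,0,0,0],[0,0,-0.03,0,0,0],[0,0,0,0,0,0],[0,0,0,0,0,0]])

```text
t: 35.02
tcp_pos: [0.5288, -0.2793, 0.2337]
tool_rot: [-3.111, -0.424, 0.002]
ft_force: [-0.7, -0.0, -2.7]
finger_gap: 0.0137
gripper_force: 24.9
```

Run:
```python
from h import *
plan(.638,.0323,.2,-.42)
```

```text
turn z 0.691 (q6 now 0.62) tilt fix [-0.0015  0.001 ] | shift [-0.0273 -0.3291  0.0337] | at [ 0.5288 -0.2793  0.2337] yaw 0.271->-0.420
```

Emit:
carry_out(deltas=[[0,0,0,0,0,0.173],[0,0,0,0,0,0.173],[0,0,0,0,0,0.173],[0,0,0,0,0,0.172],[0,-0.03,0,0,0,0],[-0.005,-0.05,0,0,0,0],[-0.005,-0.05,0,0,0,0],[-0.005,-0.05,0,0,0,0]])

```text
t: 36.02
tcp_pos: [0.5883, -0.1076, 0.2324]
tool_rot: [-3.072, 0.656, 0.006]
ft_force: [0.8, 0.4, -2.6]
finger_gap: 0.0136
gripper_force: 24.9
```

Emit:
carry_out(deltas=[[-0.005,-0.05,0,0,0,0],[-0.005,-0.05,0,0,0,0],[-0.0025,-0.035,0,0,0,0],[0,-0.014,0,0,0,0],[0,0,0.02,0,0,0],[0,0,0.02,0,0,0],[0,0,0,0,0,0],[0,0,0,0,0,0]])

```text
t: 37.02
tcp_pos: [0.6384, 0.0307, 0.1945]
tool_rot: [3.072, -0.657, -0.001]
ft_force: [0.1, -0.3, -1.8]
finger_gap: 0.0138
gripper_force: 24.9
```

Run:
```python
from h import *
s=env.sense();plan(.638,.0323,.16,-.42)
d=cam("wrist");a=d["color"]
u,v=w2px(d,[.638,.0323,.06]).astype(int);print(u,v)
d3=cam("scene");q=w2px(d3,s["tcp_pos"]).astype(int)
z=lambda i,p,w,h,f:cv2.resize(i[p[1]-h:p[1]+h,p[0]-w:p[0]+w],None,fx=f,fy=f,interpolation=cv2.INTER_CUBIC)
u0,v0=260,max(v-70,0)
A=cv2.resize(a[120:260,230:400],None,fx=3,fy=3,interpolation=cv2.INTER_CUBIC)
B=cv2.resize(d3["color"][q[1]-40:q[1]+75,q[0]-40:q[0]+30],(255,420),interpolation=cv2.INTER_CUBIC)
save("m7",np.hstack([A,B]))
```

```text
turn z -0.002 (q6 now 1.86) tilt fix [0.0002 0.0003] | shift [-0.001  -0.0013  0.0345] | at [0.6384 0.0307 0.1945] yaw -0.422->-0.420
313 187
```

View pics/m7.png

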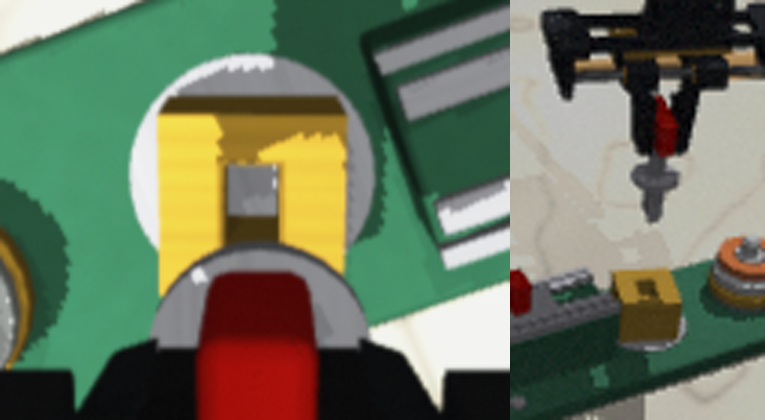

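Run:
```python
from h import *
d=cam("wrist");s=env.sense();p=np.array(s["tcp_pos"]);M=R.from_rotvec(s["tool_rot"]).as_matrix()
T=lambda u,v,z:np.round(M.T@(px2w(d,230+u/3,120+v/3,z)-p),4)[:2]
cz=p[2]-.030+.006
print("collar L R far",T(152,345,cz),T(371,340,cz),T(262,243,cz))
print("head top L R",T(205,300,p[2]+.034),T(312,300,p[2]+.034))
print("hub L R",T(158,200,.06),T(347,200,.06),"far edge",T(252,114,.06))
print("hole L R far",T(223,185,.06),T(280,185,.06),T(252,164,.06))
```

```text
collar L R far [ 0.001 -0.017] [0.0019 0.0197] [0.0188 0.0014]
head top L R [ 0.0285 -0.0051] [0.0285 0.0066]
hub L R [-0.0003 -0.0259] [-0.0003  0.0249] far edge [ 0.0229 -0.0006]
hole L R far [ 0.0038 -0.0084] [0.0038 0.0069] [ 0.0095 -0.0006]
```

Emit:
carry_out(deltas=[[-0.0015,-0.0018,0.02,0,0,0],[0,0,0.02,0,0,0],[0,0,0.012,0,0,0],[0,0,0,0,0,0],[0,0,0,0,0,0],[0,0,0,0,0,0]])

```text
t: 37.92
tcp_pos: [0.6385, 0.0338, 0.1436]
tool_rot: [-3.072, 0.655, -0.002]
ft_force: [1.3, 0.1, -2.9]
finger_gap: 0.0136
gripper_force: 24.9
```

Run:
```python
from h import *
d=cam("wrist");s=env.sense();plan(.638,.0323,.09,-.42)
a=d["color"];A=cv2.resize(a[120:260,230:400],None,fx=4,fy=4,interpolation=cv2.INTER_CUBIC);save("m8",A)
```

```text
turn z -0.000 (q6 now 1.86) tilt fix [-0.0004 -0.0014] | shift [0.0002 0.0016 0.0536] | at [0.6384 0.0338 0.1436] yaw -0.420->-0.420
```

View pics/m8.png

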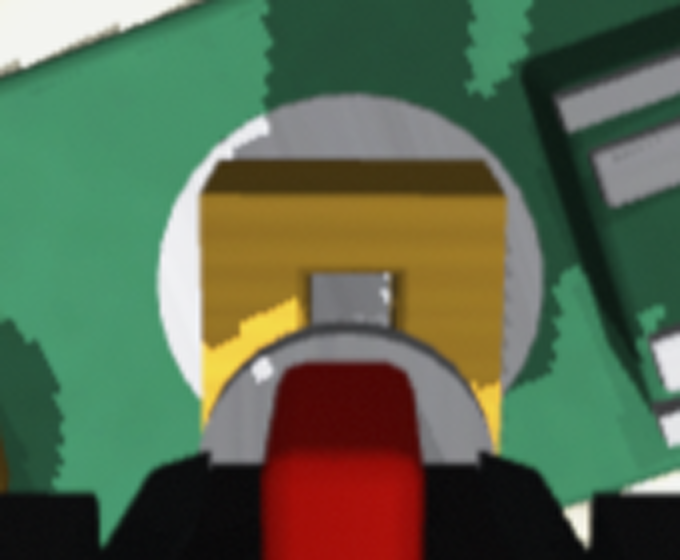

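The key is square with the hole. Hub edges are at 200–507, the hole at 303–400 and the collar at 203–497, all nearly concentric.

Run:
```python
from h import *
d=cam("wrist");s=env.sense();p=np.array(s["tcp_pos"]);M=R.from_rotvec(s["tool_rot"]).as_matrix()
T=lambda u,v,z:np.round(M.T@(px2w(d,230+u/4,120+v/4,z)-p),4)[:2]
cz=p[2]-.030+.006
print("collar L R far",T(203,450,cz),T(497,450,cz),T(350,325,cz))
print("head top L R",T(263,460,p[2]+.034),T(423,460,p[2]+.034))
print("hub L R",T(200,250,.06),T(507,250,.06),"far edge",T(352,195,.06))
print("hole L R far",T(303,290,.06),T(400,290,.06),T(352,270,.06))
```

```text
collar L R far [ 0.0024 -0.0171] [0.0024 0.0199] [0.0187 0.0013]
head top L R [ 0.0232 -0.0062] [0.0232 0.0071]
hub L R [ 0.0149 -0.0229] [0.0149 0.0274] far edge [0.024 0.002]
hole L R far [ 0.0082 -0.0061] [0.0082 0.0099] [0.0115 0.002 ]
```

Emit:
carry_out(deltas=[[0,0.001,0.01,0,0,0],[0,0,0.006,0,0,0],[0,0,0.004,0,0,0],[0,0,0.004,0,0,0],[0,0,0.004,0,0,0],[0,0,0,0,0,0]])

```text
t: 38.78
tcp_pos: [0.6372, 0.033, 0.1143]
tool_rot: [3.072, -0.655, -0.001]
ft_force: [0.7, -0.3, -2.1]
finger_gap: 0.0138
gripper_force: 24.9
```

Twelve millimetres in with no force, so I continue.

Emit:
carry_out(deltas=[[0,0,0.005,0,0,0],[0,0,0.005,0,0,0],[0,0,0.005,0,0,0],[0,0,0.005,0,0,0],[0,0,0.002,0,0,0],[0,0,0,0,0,0],[0,0,0,0,0,0]])

```text
t: 39.65
tcp_pos: [0.6376, 0.033, 0.0929]
tool_rot: [-3.072, 0.655, -0.001]
ft_force: [-0.1, -0.9, -1.0]
finger_gap: 0.0136
gripper_force: 24.9
```

Emit:
carry_out(deltas=[[0,0,0.002,0,0,0],[0,0,0.002,0,0,0],[0,0,0.001,0,0,0],[0,0,0,0,0,0]])

```text
t: 40.15
tcp_pos: [0.638, 0.0328, 0.0898]
tool_rot: [3.072, -0.655, 0.002]
ft_force: [-4.9, -0.6, 9.0]
finger_gap: 0.0136
gripper_force: 25.0
```

Emit:
carry_out(deltas=[[0,0,0,0,0,0],[0,0,0,0,0,0],[0,0,0,0,0,0],[0,0,0,0,0,0],[0,0,-0.03,0,0,0],[0,0,-0.05,0,0,0],[0,0,-0.05,0,0,0],[0,0,-0.05,0,0,0]], hand=0.1)

```text
t: 41.15
tcp_pos: [0.6373, 0.033, 0.2692]
tool_rot: [-3.073, 0.655, 0.0]
ft_force: [0.3, -0.8, 0.1]
finger_gap: 0.0484
gripper_force: 0.0
```

Run:
```python
from h import *
plan(.5,.03,.3,1.504)
d3=cam("scene");q=w2px(d3,[.638,.0323,.08]).astype(int)
B=cv2.resize(d3["color"][q[1]-40:q[1]+40,q[0]-55:q[0]+55],(770,560),interpolation=cv2.INTER_CUBIC);save("m9",B)
```

```text
turn z 1.217 (q6 now 1.86) tilt fix [0.     0.0001] | shift [ 0.0122  0.1368 -0.0308] | at [0.6373 0.033  0.2692] yaw -0.420->-1.638
```

View pics/m9.png

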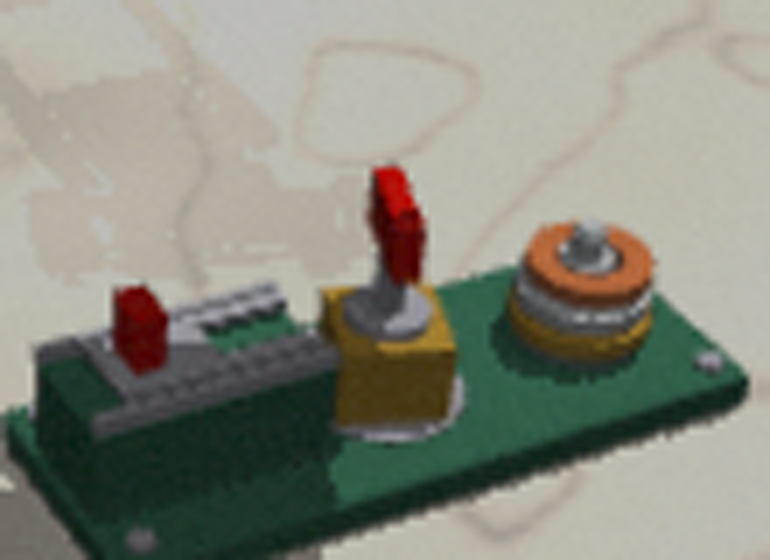

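The key's collar sits on the hub, the three collars are stacked flat, and the latch is open. Next I close the latch.

Emit:
carry_out(deltas=[[0,0,0,0,0,-0.175],[0,0,0,0,0,-0.175],[0,0,0,0,0,-0.175],[0,0,0,0,0,-0.175],[0,0,0,0,0,-0.175],[0,0,0,0,0,-0.175],[0,0,0,0,0,-0.175],[0,0,0,0,0,-0.175]])

```text
t: 42.2
tcp_pos: [0.6374, 0.033, 0.2673]
tool_rot: [-2.768, -1.486, 0.0]
ft_force: [-0.2, -0.2, 1.4]
finger_gap: 0.0483
gripper_force: 0.0
```

Emit:
carry_out(deltas=[[0,0,0,0,0,-0.175],[0,0,0,0,0,-0.175],[0,0,0,0,0,-0.174],[-0.04,0,0,0,0,0],[-0.045,0,0,0,0,0],[-0.04,0,0,0,0,0],[0,0,0,0,0,0],[0,0,0,0,0,0]])

```text
t: 43.2
tcp_pos: [0.629, -0.0913, 0.2674]
tool_rot: [-2.294, -2.145, -0.0]
ft_force: [0.4, 0.4, 0.5]
finger_gap: 0.0486
gripper_force: 0.0
```

Run:
```python
from h import *
plan(.629,-.092,.091,1.504)
```

```text
turn z -0.001 (q6 now -0.26) tilt fix [-0.0004 -0.0006] | shift [-0.0007  0.      0.1764] | at [ 0.629  -0.0913  0.2674] yaw 1.503->1.504
```

Emit:
carry_out(deltas=[[0,0,0.05,0,0,0],[0,0,0.05,0,0,0],[0,0,0.04,0,0,0],[0,0,0.025,0,0,0],[0,0,0.011,0,0,0],[0,0,0,0,0,0],[0,0,0,0,0,0]])

```text
t: 44.08
tcp_pos: [0.6302, -0.0916, 0.0933]
tool_rot: [2.292, 2.145, 0.002]
ft_force: [-0.2, 0.1, 0.5]
finger_gap: 0.0487
gripper_force: 0.0
```

Emit:
carry_out(deltas=[[0,0,0,0,0,0],[0,0,0,0,0,0],[0,0,0,0,0,0],[0,0,0,0,0,0],[0,0,0,0,0,0]], hand=-1, newtons=12)

```text
t: 44.7
tcp_pos: [0.6276, -0.0918, 0.0921]
tool_rot: [-2.293, -2.144, 0.004]
ft_force: [-7.8, -0.1, 7.7]
finger_gap: 0.0239
gripper_force: 12.0
```

Emit:
carry_out(deltas=[[0.008,0,0,0,0,0],[0.01,0,0,0,0,0],[0.01,0,0,0,0,0],[0.01,0,0,0,0,0],[0.008,0,0,0,0,0],[0.006,0,0,0,0,0],[0.004,0,0,0,0,0],[0,0,0,0,0,0]])

```text
t: 45.7
tcp_pos: [0.6317, -0.0354, 0.0922]
tool_rot: [-2.293, -2.145, 0.003]
ft_force: [-6.9, 1.2, 6.2]
finger_gap: 0.024
gripper_force: 12.0
```

Emit:
carry_out(deltas=[[0.003,0,0,0,0,0],[0.003,0,0,0,0,0],[0,0,0,0,0,0],[0,0,0,0,0,0]])

```text
t: 46.2
tcp_pos: [0.6319, -0.0318, 0.0922]
tool_rot: [-2.295, -2.145, 0.006]
ft_force: [-7.0, -6.5, 5.4]
finger_gap: 0.0239
gripper_force: 12.0
```

Emit:
carry_out(deltas=[[0,0,0,0,0,0],[0,0,0,0,0,0],[0,0,0,0,0,0],[0,0,-0.03,0,0,0],[0,0,-0.05,0,0,0],[0,0,-0.05,0,0,0],[0,0,-0.05,0,0,0],[0,0,0,0,0,0]], hand=0.1)

```text
t: 47.2
tcp_pos: [0.6358, -0.0301, 0.2775]
tool_rot: [2.288, 2.141, 0.009]
ft_force: [-0.0, 0.6, 0.2]
finger_gap: 0.0484
gripper_force: 0.0
```

Emit:
carry_out(deltas=[[0.03,-0.045,-0.02,0,0,0],[0.03,-0.045,-0.02,0,0,0],[0.03,-0.045,0,0,0,0],[0,0,0,0,0,0],[0,0,0,0,0,0],[0,0,0,0,0,0],[0,0,0,0,0,0]])

```text
t: 48.08
tcp_pos: [0.5052, 0.0683, 0.3112]
tool_rot: [-2.295, -2.144, 0.001]
ft_force: [-0.8, 0.2, -0.1]
finger_gap: 0.0482
gripper_force: 0.0
```

Run:
```python
from h import *
d3=cam("scene");q=w2px(d3,[.638,.0323,.08]).astype(int)
B=cv2.resize(d3["color"][q[1]-40:q[1]+40,q[0]-55:q[0]+55],(550,400),interpolation=cv2.INTER_CUBIC)
d=cam("wrist");C=cv2.resize(d["color"][:235],None,fx=.86,fy=.86)
C=cv2.copyMakeBorder(C,0,0,0,max(0,550-C.shape[1]),cv2.BORDER_CONSTANT)[:,:550]
save("m10",np.vstack([B,C[:200]]));print(env.sense()["tcp_pos"])
for c in("top","scene"):
    cam(c);print([(x["p"],x["extent"]) for x in spot_in(c,"collar4_mid")[:2]])
```

```text
[0.505  0.0685 0.3113]
[(0.23, [268.3, 158.5, 287.4, 176.6])]
[(0.34, [245.6, 235.9, 276.1, 268.0])]
```

View pics/m10.png

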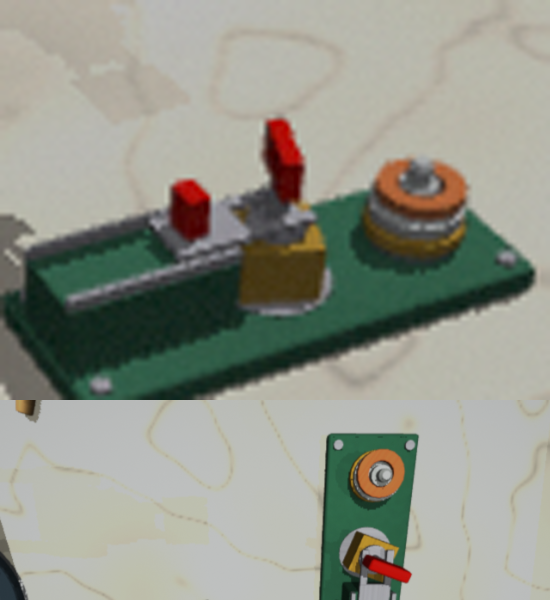

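All parts look home and the fork is around the key's neck. As a last check for a black collar outside the crops, I search the full pictures in code.

Run:
```python
from h import *
d=cam("top")
for nm,im in(("start",cv2.imread("pics/top0.png")),("now",d["color"])):
    g=cv2.cvtColor(im,cv2.COLOR_BGR2GRAY)
    print(nm,np.percentile(g,[5,50,95]))
    for th in (20,30,40):
        n,l,st,ce=cv2.connectedComponentsWithStats((g<th).astype(np.uint8))
        print(th,[(st[i].tolist(),np.round(px2w(d,*ce[i],.005)[:2],2).tolist()) for i in range(1,n) if 80<st[i,4]<900])
```

```text
start [ 42. 102. 107.]
20 [([578, 107, 62, 41, 267], [0.74, -0.95]), ([282, 373, 46, 27, 462], [0.04, -0.03]), ([256, 374, 27, 26, 176], [0.04, 0.06])]
30 [([577, 107, 63, 42, 525], [0.74, -0.96]), ([151, 171, 14, 16, 135], [0.61, 0.39]), ([293, 174, 40, 5, 107], [0.61, -0.06])]
40 [([577, 106, 63, 44, 599], [0.74, -0.95]), ([141, 166, 25, 21, 256], [0.62, 0.4]), ([290, 173, 43, 7, 187], [0.61, -0.06]), ([619, 203, 21, 7, 82], [0.5, -0.97]), ([68, 210, 12, 32, 82], [0.47, 0.62]), ([37, 296, 37, 28, 122], [0.24, 0.65])]
now [ 35. 110. 127.]
20 [([86, 345, 16, 30, 97], [0.12, 0.53]), ([205, 351, 14, 49, 217], [0.07, 0.21])]
30 [([578, 107, 62, 42, 474], [0.74, -0.96]), ([210, 161, 17, 12, 86], [0.65, 0.21]), ([204, 329, 17, 71, 515], [0.09, 0.21]), ([80, 344, 23, 56, 305], [0.1, 0.53])]
40 [([577, 107, 63, 42, 550], [0.74, -0.95]), ([271, 149, 10, 18, 91], [0.67, 0.04]), ([208, 159, 20, 25, 271], [0.63, 0.21]), ([293, 173, 40, 18, 236], [0.6, -0.07]), ([146, 216, 7, 23, 96], [0.46, 0.4]), ([80, 344, 23, 56, 383], [0.1, 0.53])]
```

```bash
python3 -c "
from h import *
print(order.job_done())"
```

```text
the job is handed in; nothing more can be done
None
```

The mill is back together and handed in at about 48 s of robot time, though no verdict came back. The brass, aluminium and copper collars look seated on their steps, the red key is home in the hub, and the latch is closed over it. No black collar turned up in any view, so I treated it as absent.

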